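# Try the code on a push-button lock

## Robot

A 6-joint arm with a two-finger parallel gripper is mounted at the origin on the work surface. World frame = base frame: x ahead of the robot, y to its left, z up, the work surface at z = 0. Lengths are in m, angles in rad, forces in N, time in s.
With the tool pointing down it reaches from about 0.325 to 0.775 m from the base axis. Payload 5.5 kg.
Tool frame: the origin (TCP) lies between the finger pads; the fingertips stand 8 mm ahead of it and the grasp point (between the pads) lies 11 mm behind it (tcp_to_tips is the distance from the TCP to the fingertips, in m); z points along the fingers, y is the line along which they close (so a half turn about z gives the same grasp; the last joint's range is limited). The gripper opens to 88 mm and grips with 3 to 60 N. Pads are 20 mm wide; open, the fingers measure 115 mm over their backs; the gripper's body (75 mm by 178 mm) begins 61 mm behind the grasp point.
Start: joints at [1.234, 0.091, 1.231, -0, 1.82, -0.057], TCP at [0.166, 0.577, 0.231] pointing down, gripper open.
Joint ranges: [-2.87, 2.87], [-0.86, 2.18], [0.17, 2.46], [-1.51, 4.65], [0.06, 2.69], [-2.65, 2.65]. Speed limits (rad/s): [2.57, 2.57, 3.01, 3.14, 3.14, 3.14].

## Interface

Orientations are given as a unit quaternion [w, x, y, z].
In Python, from bench import * gives the robot as it stands. Calls block until the motion is done:
- move_to(position, orientation): joint-space move of the TCP to a pose.
- move_l(position, speed=0.15, orientation=None): straight line of the TCP; orientation=None keeps the orientation; speed is the mean speed in m/s.
- movej(angles): joint-space move.
- gripper_open() and close(): open the fingers fully, or close them until they stop; the grip force is fixed at half the most.
- hold(seconds).
- inverse_kinematics(position, orientation): joint angles nearest the present ones, or None.
- state(): the state.
- get_image(name): name is "scene" or "top" or "wrist"; returns a dict with "frame" (384x512x3 uint8, blue, green, red), "depth" (384x512 float32, m along the optical axis (not along the pixel's ray), 0 where there is no reading), "camera_matrix" (3x3 intrinsics, pixels), "view" (4x4, takes a point from world to camera coordinates). Camera axes: x right, y up, looking along -z (the intrinsics and any distortion apply to the point x, -y, -z); pixel columns grow to the right and rows downward; lengths in m; the calibration is good to about 2 mm. The wrist camera is an equidistant fisheye: a pixel r from the principal point sees the ray r / f radians off the axis. A picture is of the moment at which its call begins.
A pose or a line that the arm cannot do raises IKError and nothing moves.
- job_done(): hands the job in; it is judged then, once.
The state is a dict: "time": time; "joint_pos": joint angles; "dq": joint speeds; "joint_torque": joint torques, N m; "ee_pos": TCP position; "ee_rot": TCP orientation; "ft_force": force on the tool from outside, world axes, zero at the start; "moment": the same for the moment, N m; "finger_gap": finger opening in m; "finger_force": force on a finger pad.
Only numpy, scipy, OpenCV 4.12 (cv2) and the standard library are available. Lean on these libraries where they do the work, as an engineer would, in place of code of your own. Each camera call takes 0.05 s, during which the arm holds its last target. There are 200 camera calls.

## Task

Try the new code on the push-button lock mounted on the wooden door block: with the fingertips press the fourth, then the first, then the third button fully in, one at a time, counting from the end of the row away from the lever, and press no other button. Only then push the free end of the lever away from the buttons, as far as it goes, so that the latch bolt is drawn in, and hold it there: the program finishes while the fingers still hold the lever over. Nothing is to be gripped or lifted; leave everything else on the bench where it is.

Things in the scene. Friction and masses are not known exactly. Their poses are not given: they have to be found in the camera images.
- door_block: Wooden piece of door, 270 (x) x 190 (y) x 44 mm, flat on the bench and screwed down by brackets at its x ends; elsewhere and turned each time. Origin: centre of its underside; x points to the lock's top end, away from the lever; z up. The dark metal lock housing on it, 215 x 80 mm, centre x=12.5 y=25 mm, has its face 76 mm above the bench and five equal round buttons in a row along x at y=25 mm.
- button1_top (a point): Centre of the top face of the first button, counted from the top end of the lock (the end away from the lever). Button 15 mm across, stands 8 mm proud of the housing face (84 mm above the bench) when not pressed; at x=98, y=25 mm of the door_block frame. The point moves down with the button.
- button2_top (a point): Centre of the top face of the second button, counted from the top end of the lock (the end away from the lever). Button 15 mm across, stands 8 mm proud of the housing face (84 mm above the bench) when not pressed; at x=71, y=25 mm of the door_block frame. The point moves down with the button.
- button3_top (a point): Centre of the top face of the third button, counted from the top end of the lock (the end away from the lever). Button 15 mm across, stands 8 mm proud of the housing face (84 mm above the bench) when not pressed; at x=44, y=25 mm of the door_block frame. The point moves down with the button.
- button4_top (a point): Centre of the top face of the fourth button, counted from the top end of the lock (the end away from the lever). Button 15 mm across, stands 8 mm proud of the housing face (84 mm above the bench) when not pressed; at x=17, y=25 mm of the door_block frame. The point moves down with the button.
- button5_top (a point): Centre of the top face of the fifth button, counted from the top end of the lock (the end away from the lever). Button 15 mm across, stands 8 mm proud of the housing face (84 mm above the bench) when not pressed; at x=-10, y=25 mm of the door_block frame. The point moves down with the button.
- button1 (a joint): How far the first button is pressed in, m: 0 = never pressed, 0.006 = fully in against its stop. It moves straight down; about 4.3 N takes it fully in (1.3 N starts it moving); let go, it springs back but, once entered, stays about 2.5 mm sunk (all five work like this).
- button2 (a joint): How far the second button is pressed in, m: 0 = never pressed, 0.006 = fully in against its stop. Works like the first.
- button3 (a joint): How far the third button is pressed in, m: 0 = never pressed, 0.006 = fully in against its stop. Works like the first.
- button4 (a joint): How far the fourth button is pressed in, m: 0 = never pressed, 0.006 = fully in against its stop. Works like the first.
- button5 (a joint): How far the fifth button is pressed in, m: 0 = never pressed, 0.006 = fully in against its stop. Works like the first.
- lever_axis (a point): Point on the lever's upright turning axis, 96 mm above the bench, at half the height of the handle bar.
- lever_end (a point): Point on the middle of the lever handle at its free end, 109 mm out from lever_axis; turns with the lever. The handle is a straight flat steel bar from the axis to here, 18 mm wide, 12 mm high (90 to 102 mm above the bench). Under its outer part is free space down to the wood at 44 mm (the housing ends 40 mm from its centre line).
- lever (a joint): Lever angle, rad: 0 = at rest (handle square to the lock, along -y of door_block), 0.80 = against its stop. It grows as the handle's free end is pushed towards -x of door_block, away from the buttons (clockwise from above). Sprung: it returns to 0 when let go; torque 0.2 N m at rest, 0.6 N m at the stop.
- latch_bolt (a joint): How far the latch bolt (brass, 15 x 12 mm, sticking 12.5 mm out of the +y side of the door block) is drawn in, m: 0 = fully out; the lever draws it, 15.5 mm per rad, to 0.0124 = fully in with the lever at its stop.
- cylinder: Brass lock cylinder, 33 mm across at its head and 31 mm high, standing upright and loose on the wood of the door block, on the handle's side (-y) near the top end. Origin: centre of its underside. To be left alone.
- padlock: Closed brass padlock lying flat on the bench, body 46 x 52 x 22 mm, steel shackle to +x. Origin: centre of the body's underside. To be left alone.
- oil_can: Small upright can, 48 mm across, 110 mm high. Origin: centre of its underside. To be left alone.
- screwdriver: Screwdriver lying along its x axis, 190 mm long, handle to -x. To be left alone.
- key: Flat brass key lying on the bench, 58 mm long, 4 mm thick, bow 26 mm across. Origin: centre of the bow's underside. To be left alone.
- mug: Blue mug, 80 mm across, 90 mm high. Origin: centre of its underside. To be left alone.

How it is judged:
On the way, in this order (a step that is already met when the one before it is completed fails the run):
1. the fourth button is pressed fully in (value of joint button4 above 0.0042 m), for 0.06 s.
2. then the first button is pressed fully in (value of joint button1 above 0.0042 m), for 0.06 s.
3. then the third button is pressed fully in (value of joint button3 above 0.0042 m), for 0.06 s.
4. then the lever is pushed over by the fingers and the latch bolt drawn in (value of joint lever above 0.62 rad and value of joint latch_bolt above 0.0093 m and contact force between the fingers and lever_c0 above 1 N), for 0.2 s.
At the end, for the whole second after the job is handed in: The fingers hold the lever over (above 0.62 rad, pushing over 1 N), latch bolt drawn in over 9.3 mm; buttons four, one and three entered (sunk over 1.2 mm) and let go (under 4.2 mm), two and five not pressed (under 1.2 mm); loose things within 25 mm of their start (all of step 4 and value of joint button4 between 0.0012 and 0.0042 m and value of joint button1 between 0.0012 and 0.0042 m and value of joint button3 between 0.0012 and 0.0042 m and value of joint each of button2, button5 below 0.0012 m and distance of each of cylinder, padlock, oil_can, screwdriver, key, mug from where it was at the start of the episode below 0.025 m); the arm keeps its last pose, push and grip.
It fails at once if the second or the fifth button is pressed (sunk more than 1.2 mm): they are not in the code (value of joint any of button2, button5 above 0.0012 m).
It fails at once if a code button is entered out of order (first before fourth, or third before first) ((value of joint button1 above 0.0012 m and value of joint button4 below 0.0012 m) or (value of joint button3 above 0.0012 m and value of joint button1 below 0.0012 m)).
It fails at once if the lever is pushed (more than 0.2 rad) before all three code buttons are entered (value of joint lever above 0.2 rad and value of joint any of button4, button1, button3 below 0.0012 m).
It fails at once if a loose thing (cylinder, padlock, oil can, screwdriver, key or mug) is lifted or shifted by more than 25 mm (distance of any of cylinder, padlock, oil_can, screwdriver, key, mug from where it was at the start of the episode above 0.025 m).
It also fails if it takes over 51 s, if anything falls off the work surface, if the arm or the gripper's body presses on something with over 40 N, if the wrist force passes 120 N, or if a joint passes its speed limit or range.

## Working session

There is one attempt and no reset: what is moved stays moved. The work goes in short steps, each a Python script; the robot and the scene stay as the last script left them, time stands still between calls to the robot, and variables do not carry over. Pictures are saved under pics/ and viewed, at most 10 in all, crops included, and the job is handed in when it is done.

```bash
mkdir -p pics; python3 - <<'E'
from bench import *
import cv2,numpy as np
for n in("top","scene"):
    d=get_image(n);cv2.imwrite(f"pics/{n}0.png",d["frame"]);np.savez(f"{n}0.npz",**{k:np.array(d[k]) for k in("frame","depth","camera_matrix","view")})
    print(n,d["camera_matrix"],d["view"], [k for k in d])
print(state())
E
```

```text
top [[475.31946994   0.         255.32594345]
 [  0.         475.31946994 187.26057936]
 [  0.           0.           1.        ]] [[ 7.71820234e-04 -9.99732297e-01  2.31244215e-02  1.78643941e-02]
 [ 9.97592370e-01  2.37334351e-03  6.93096769e-02 -6.37676232e-01]
 [-6.93460047e-02  2.30152518e-02  9.97327143e-01 -9.73261531e-01]
 [ 0.00000000e+00  0.00000000e+00  0.00000000e+00  1.00000000e+00]] ['frame', 'depth', 'camera_matrix', 'view']
scene [[401.89206549   0.         250.96211539]
 [  0.         401.89206549 190.77471869]
 [  0.           0.           1.        ]] [[-4.23786975e-01  9.05761179e-01  1.13434822e-03  2.35094069e-01]
 [-7.32888272e-01 -3.43638681e-01  5.87185863e-01  4.45341838e-01]
 [ 5.32239966e-01  2.48010370e-01  8.09451342e-01 -1.27744022e+00]
 [ 0.00000000e+00  0.00000000e+00  0.00000000e+00  1.00000000e+00]] ['frame', 'depth', 'camera_matrix', 'view']
{'time': 0.1, 'joint_pos': array([ 1.23433535e+00,  9.17659118e-02,  1.23176312e+00,  2.94163913e-05,
        1.81978203e+00, -5.66918560e-02]), 'dq': array([-5.43665295e-04, -5.97843883e-04, -2.45298491e-03, -3.19383686e-03,
       -4.93336820e-04,  5.04701172e-05]), 'joint_torque': array([ 4.04538674e-03, -4.47854805e+01, -4.07571638e+01,  7.01717078e-02,
        2.83109205e-02, -8.81798928e-05]), 'ee_pos': array([0.16558604, 0.57644103, 0.22963183]), 'ee_rot': array([-1.81796791e-04,  1.39425176e-01,  9.90232236e-01, -8.39872201e-04]), 'ft_force': array([ 0.48773593, -0.1472163 , -0.71012405]), 'moment': array([0.01737293, 0.04009702, 0.01728386]), 'finger_force': 0.0, 'finger_gap': 0.08771012301947975}
```

View pics/top0.png

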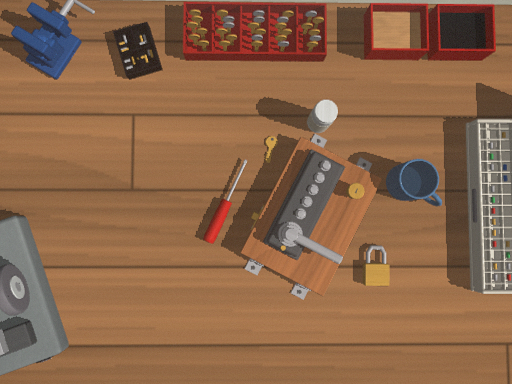

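View pics/scene0.png

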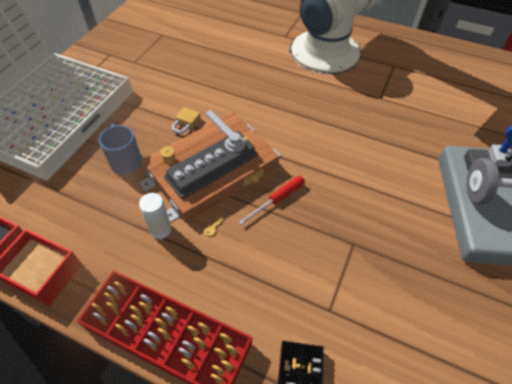

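The top view shows five buttons from (325,165) to (300,214), the lever hub at about (291,233), and the free end at about (341,261). The cylinder at (357,190) is clear of the lever's swing. The scene view agrees with this layout.

```bash
cat > geo.py <<'E'
import numpy as np,cv2
def ray(d,uv,z):
    K,V=d["camera_matrix"],d["view"];R,t=V[:3,:3],V[:3,3]
    c=-R.T@t; p=np.linalg.inv(K)@[uv[0],uv[1],1]; w=R.T@[p[0],-p[1],-p[2]]
    return c+w*(z-c[2])/w[2]
def proj(d,P):
    K,V=d["camera_matrix"],d["view"];q=V[:3,:3]@P+V[:3,3];q=K@[q[0],-q[1],-q[2]];return q[:2]/q[2]
E
python3 - <<'E'
from geo import *
T=np.load("top0.npz");S=np.load("scene0.npz")
def cents(d,seeds,r):
    g=cv2.cvtColor(d["frame"],cv2.COLOR_BGR2GRAY).astype(float);out=[]
    for s in seeds:
        s=np.array(s,float)
        for _ in range(4):
            yy,xx=np.mgrid[:384,:512];m=np.hypot(xx-s[0],yy-s[1])<r
            w=np.where(m,np.clip(g-115,0,60),0);s=np.array([(w*xx).sum(),(w*yy).sum()])/w.sum()
        out.append(s)
    return np.array(out)
B=cents(T,[(325,165),(319,177),(313,190),(307,202),(300,214)],6.5)
P=np.array([ray(T,b,.084) for b in B])
print(B.round(1),P.round(4),"spacing",np.linalg.norm(np.diff(P,axis=0),axis=1).round(4))
e=[98,71,44,17,-10];A=np.c_[np.array(e)/1e3,np.ones(5)]
sol,_,_,_=np.linalg.lstsq(A,P[:,:2],rcond=None);ux=sol[0];print("scale",np.linalg.norm(ux),"resid mm",((A@sol-P[:,:2])*1e3).round(1).tolist())
th=np.arctan2(ux[1],ux[0]);x=np.array([np.cos(th),np.sin(th)]);y=np.array([-x[1],x[0]])
O=P[:,:2].mean(0)-x*.044-y*.025;print("yaw",th,"origin",O)
# lever & check markers
pix=[(291,233),(341,261)]
for q in pix:
    p=ray(T,q,.102)[:2]-O;print("lever door xy",p@x,p@y)
for d,n in((T,"top"),(S,"scene")):
    im=cv2.resize(d["frame"],None,fx=4,fy=4,interpolation=cv2.INTER_CUBIC)
    def mk(a,b,z,c):
        q=proj(d,np.r_[O+x*a+y*b,z]);cv2.circle(im,tuple(int(v*4+1.5) for v in q),3,c,-1);return q
    for k in e: c=mk(k/1e3,.025,.084,(0,0,255))
    for a in(-.135,.135):
        for b in(-.095,.095): mk(a,b,.044,(0,255,0))
    for a in(-.095,.12):
        for b in(-.015,.065): mk(a,b,.076,(255,255,0))
    u,v=(np.array(proj(d,np.r_[O,.08]))*4).astype(int)
    cv2.imwrite(f"pics/{n}1.png",im[max(0,v-300):v+300,max(0,u-350):u+350])
E
```

```text
[[326.1 165.5]
 [319.9 177.5]
 [313.8 189.5]
 [307.5 201.4]
 [301.3 213.7]] [[ 0.6768 -0.1196  0.084 ]
 [ 0.6529 -0.1071  0.084 ]
 [ 0.6293 -0.0949  0.084 ]
 [ 0.6056 -0.0822  0.084 ]
 [ 0.5817 -0.0698  0.084 ]] spacing [0.0269 0.0266 0.0268 0.027 ]
scale 0.9933245706509564 resid mm [[-0.0, -0.0], [0.1, -0.1], [-0.0, 0.2], [-0.1, -0.1], [0.1, -0.0]]
yaw -0.4831238386628214 origin [ 0.57868016 -0.09640912]
lever door xy -0.05296367066891976 0.027224377512320055
lever door xy -0.05576830815196792 -0.08216043150580976
```

View pics/top1.png

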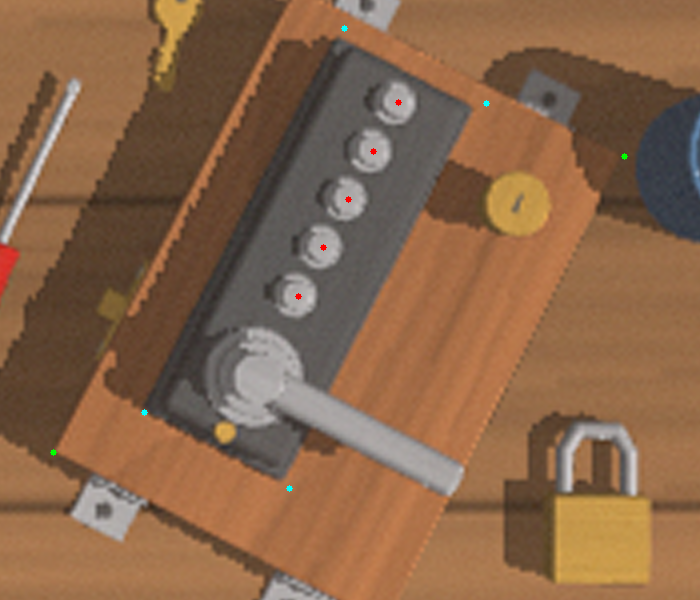

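View pics/scene1.png

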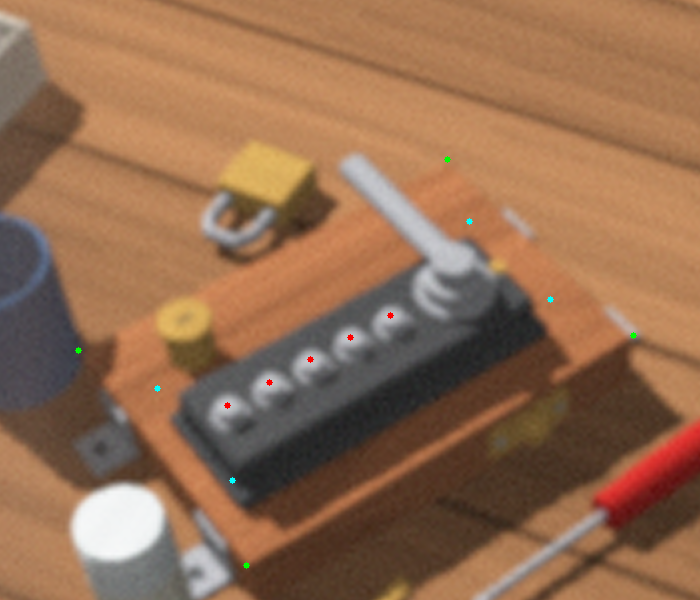

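```bash
cat > arm.py <<'E'
from bench import *
import numpy as np
from scipy.spatial.transform import Rotation as Ro
th=-0.48312;O=np.array([.57868,-.09641])
def W(a,b,z): c,s=np.cos(th),np.sin(th);return [O[0]+c*a-s*b,O[1]+s*a+c*b,z]
def Q(yaw): return (Ro.from_euler("z",yaw)*Ro.from_euler("x",np.pi)).as_quat(scalar_first=True)
def F(): return np.array(state()["ft_force"])
E
cat > press.py <<'E'
from arm import *
def press(a,first=False):
    up=W(a,.025,.115)
    move_to(up,Q(th+FLIP)) if first else move_l(up,.12,Q(th+FLIP))
    hold(.2);f0=F();e=np.array(state()["ee_pos"])-up;print("t",state()["time"],"err mm",(e*1e3).round(1))
    if np.hypot(*e[:2])>.003: raise SystemExit("off")
    c=np.array(up)
    c[2]=.094;move_l(c.copy(),.06)
    while c[2]>.0825:
        c[2]-=.001;move_l(c.copy(),.03);f=(F()-f0)[2]
        print(round(c[2],4),round(state()["ee_pos"][2],4),f.round(1))
        if f>7:break
    hold(.15);print("f",(F()-f0).round(1),"z",state()["ee_pos"][2]);move_l(up,.12)
FLIP=0
E
python3 - <<'E'
import press;from press import *
for fl in(0,np.pi):
    for ang in(0,-.8):
        j=inverse_kinematics(W(.017,.025,.115),Q(th+fl+ang));print(fl,ang,None if j is None else np.round(j,2))
close();print(state()["time"],state()["finger_gap"])
press.press(.017,True)
E
```

```text
0 0 [-0.19  0.13  1.4  -0.    1.62  1.86]
0 -0.8 None
3.141592653589793 0 [-0.19  0.13  1.4   0.    1.62 -1.28]
3.141592653589793 -0.8 [-0.19  0.13  1.4   0.    1.62 -0.48]
1.4417 0.0004153572064360721Traceback (most recent call last):
  File "<stdin>", line 6, in <module>
AttributeError: 'function' object has no attribute 'press'
```

```bash
sed -i 's/^FLIP=0/FLIP=np.pi/; s/move_to(up,Q(th+FLIP)) if first/(move_to(W(a,.025,.2),Q(th+FLIP)),move_l(up,.15)) if first/' press.py
python3 - <<'E'
from press import *
press(.017,True)
d=get_image("top")
import cv2;im=cv2.resize(d["frame"][120:300,220:400],None,fx=3,fy=3);cv2.imwrite("pics/top2.png",im)
E
```

```text
t 5.15 err mm [ 0.7 -0.1  1.6]
0.093 0.0932 -1.2
0.092 0.092 -0.1
0.091 0.091 0.5
0.09 0.0901 2.9
0.089 0.0891 2.9
0.088 0.088 3.8
0.087 0.087 4.1
0.086 0.0863 5.7
0.085 0.0863 9.3
f [-3.7  1.1  9.2] z 0.08630359702292295
```

```bash
python3 - <<'E'
from press import *
press(.098)
press(.044)
for k,p in enumerate([W(-.01,-.06,.115),W(-.022,-.06,.115)]): move_l(p,.12)
print(state()["time"])
import cv2;d=get_image("wrist");cv2.imwrite("pics/w3.png",d["frame"])
E
```

```text
t 9.525 err mm [-0.3  0.3  0.3]
0.093 0.0932 1.2
0.092 0.092 -0.9
0.091 0.0909 0.1
0.09 0.0901 0.9
0.089 0.0892 2.1
0.088 0.0881 2.7
0.087 0.087 3.5
0.086 0.0863 5.6
0.085 0.0863 8.4
f [-3.5  0.5  8.4] z 0.08630877029117037
t 13.625 err mm [ 0.4 -0.3 -0.3]
0.093 0.0933 -0.5
0.092 0.092 1.1
0.091 0.0909 0.1
0.09 0.0901 1.4
0.089 0.0892 1.9
0.088 0.0881 3.4
0.087 0.087 2.6
0.086 0.0864 5.6
0.085 0.0863 8.8
f [-3.7  0.8  8.6] z 0.08627621964304844
18.1667
```

View pics/w3.png

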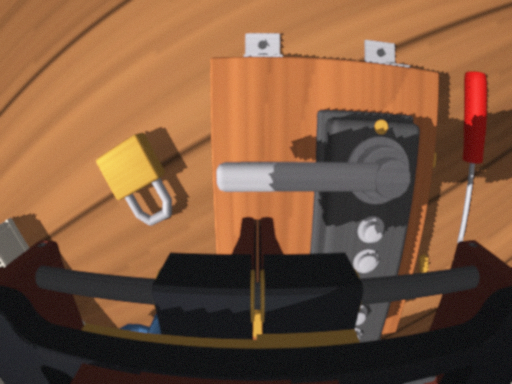

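Buttons four, one and three all bottomed at the expected height. The wrist view shows the lever bar at (220–400,178) still at rest, with the fingers clear on its button side. Next I'll go down beside the lever and sweep it over.

```bash
python3 - <<'E'
from arm import *
A=np.array([-.0545,.025])
def pose(phi,z=.082,off=.019):
    c,s=np.cos(-phi),np.sin(-phi);v=np.array([off,-.085])
    p=A+[c*v[0]-s*v[1],s*v[0]+c*v[1]];return W(*p,z),Q(th+np.pi-phi)
print([inverse_kinematics(*pose(p)) is not None for p in(0,.4,.85)])
move_l(W(-.022,-.06,.082),.1);hold(.2);f0=F();print(f0.round(1))
phi=0
while phi<.9:
    p,q=pose(phi);move_l(p,.05,q);f=F()-f0
    t=np.hypot(*f[:2]);print(round(phi,2),f.round(1),t.round(1),state()["time"])
    if t>14 or (phi>.3 and t<1.5): break
    phi+=.08 if phi<.64 else .03
hold(.3);print((F()-f0).round(1),phi)
import cv2;d=get_image("top");im=cv2.resize(d["frame"][120:300,220:400],None,fx=3,fy=3);cv2.imwrite("pics/top4.png",im)
E
```

```text
[True, True, True]
[0.2 1.1 0.2]
0 [ 1.8 -2.9 -0.2] 3.4 19.3167
0.08 [ 1.8 -4.1  0. ] 4.5 19.6083
0.16 [ 2.3 -5.4 -0.3] 5.9 19.9
0.24 [ 1.7 -4.2  1.4] 4.5 20.1917
0.32 [ 1.7 -5.4  2.1] 5.6 20.4833
0.4 [ 2.1 -6.8  2.6] 7.2 20.775
0.48 [ 1.1 -6.8  1.9] 6.9 21.0667
0.56 [ 0.4 -7.7  1.2] 7.7 21.3583
0.64 [ 0.8 -8.2  1.8] 8.2 21.65
0.67 [ 0.  -8.1  1.7] 8.1 21.9
0.7 [-0.2 -7.1  2.7] 7.1 22.15
0.73 [ 0.6 -8.1  2.1] 8.1 22.4
0.76 [-0.3 -8.9  2.6] 8.9 22.65
0.79 [ 0.  -7.4  3. ] 7.4 22.9
0.82 [  3.  -14.1   0.9] 14.4 23.15
[  2.7 -13.3   1. ] 0.8200000000000002
```

View pics/top4.png

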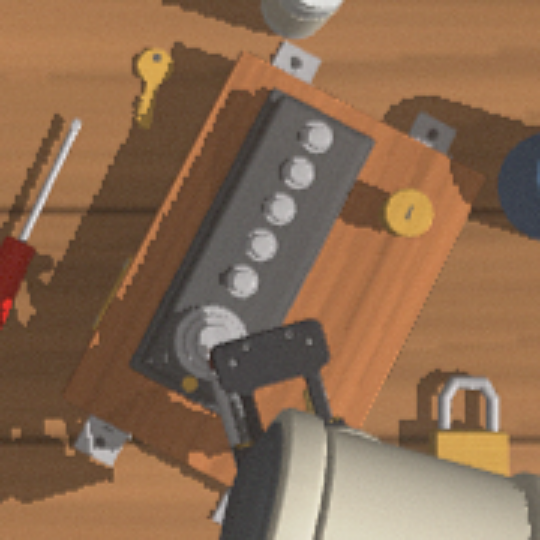

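The lever is turned over to its stop: the force jumped at 0.82 rad commanded, and in the picture the bar runs from (215,350) to (240,440). The bolt at the left edge is drawn in, and the loose things are where they were.

```bash
python3 - <<'E'
from bench import *
hold(.3);print(state()["ft_force"],state()["time"]);print(job_done())
E
```

```text
[  4.11077518 -12.49185715   1.13304833] 23.8
the job is handed in; nothing more can be done
None
```

I pressed buttons four, one and three fully in, in that order, then pushed the lever to its stop. I handed the job in at 23.8 s with the fingers still holding it there at about 13 N; no verdict came back.

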